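Move the clip-on battery cover to the new recorder

TASK

The orange battery cover on the white recorder is needed on the blue one. Pinch its two black side tabs together just hard enough to free the catches and lift the cover off without forcing it, then fit it on the blue recorder: feel it gently into the opening, press it fully down with the tabs still pinched, and let go so that both tabs spring out and latch. Do not knock over or shove the vials or the bottle standing near.

Things in the scene. Friction and masses are not known exactly. Their poses are not given: they have to be found in the camera images.
- cover: Loose orange battery cover, 0.09 kg: plate 112 (x) x 76 (y) x 4 mm, origin in the centre of the plate's UNDERSIDE, z up. Two black tabs rise through it to z = 30 mm, outer faces at y = +31 and -31 mm (62 mm over both). Latched on the white recorder its origin is at world z = 0.037, its x along the recorder's x; freed, it pops up 2.5 mm. Fits either way round (half turn).
- cover_pegs (a point): Point under the cover's centre, 20 mm below the plate's underside, level with the ends of four round-ended guide pegs, 8 mm diameter, at x = +-48, y = +-27.2 mm of the cover. They enter a recorder's opening with 1 mm of play all round; on its edge they push the cover sideways or, by friction, just stop; try a few mm beside.
- tab_left_grip (a point): Middle of the outer face of the tab on the cover's +y side (31 mm out, 20 mm above the plate's underside). Tab 26 mm wide along x, 5 mm thick. Pinch both along y: 5 N each starts them, 13 N brings them to their stops (49 mm over both); about 40 N each is too much.
- tab_right_grip (a point): The same on the -y side. Below the plate each tab has a square-edged catch, reaching out to y = 35.5 mm at z -10 to -7 mm, that hooks under the recorder's frame; it lets go when the tab has gone in about 4.5 mm. Catches do not ride over the frame when pressed on: keep the tabs pinched while fitting.
- tab_left (a joint): inward travel of the tab on the cover's +y side, m: 0 sprung out, 0.0065 fully pinched
- tab_right (a joint): inward travel of the tab on the cover's -y side, m: 0 sprung out, 0.0065 fully pinched
- old_logger: White recorder, screwed to the worktop: open case 122 (x) x 86 (y) mm with a 6 mm thick grey frame on top, upper face at z = 36 mm; origin in the centre of its underside. Frame opening 106 x 64.4 mm, centred. The cover is latched on it; pulling or shoving the cover against it with over 30 N is too much.
- new_logger: Blue recorder, screwed down: open case 122 (x) x 86 (y) mm, origin in the centre of its underside. The same 6 mm thick frame with a 106 x 64.4 mm opening, but fitted by hand on a gasket: it sits unmeasured up to 3 mm off centre along x and along y, and its upper face at z = 36 to 45 mm. Find it by feel; the frame does not give. Pushing the cover at it with over 25 N is too much.
- new_bay (a point): Centre of the blue case, 36 mm above its underside. In the bay a brass spring plate stands at z = 48.5 mm; the cover presses it down, 3 N at first and 0.4 N more per mm, so 5 to 8 N until the cover lies on the frame, where the force rises steeply. Let go, the latched cover rises 1 mm above the frame (origin at z = 37 to 46 mm); not latched it stands at 48.5 mm or its tabs are held in.
- vial_a: small stoppered culture vial, 29 mm diameter, 110 mm tall, a bystander; origin under its base
- vial_b: small stoppered culture vial, 29 mm diameter, 116 mm tall, a bystander; origin under its base
- bottle: brown bottle with a black cap, 66 mm diameter, 127 mm tall, a bystander; origin under its base

How it is judged:
By the outcome, as a careful person would: the job done as asked, in the order asked, and still so for the second after the job is handed in, with the robot touching nothing.
It also fails if it takes over 67 s, if anything falls off the work surface, if the arm or the gripper's body presses on something with over 40 N, if the wrist force passes 120 N, or if a joint passes its speed limit or range.

ROBOT

A 6-joint arm with a two-finger parallel gripper is mounted at the origin on a cart in front of the work surface, level with it; the furniture and walls round the work are solid. World frame = base frame: x ahead of the robot, y to its left, z up, the work surface at z = 0. Lengths are in m, angles in rad, forces in N, time in s.
With the tool pointing down it reaches from about 0.3 to 0.75 m from the base axis. Payload 8.5 kg.
Tool frame: the origin (TCP) lies on the centre line of the jaws, within the pads' length; the fingertips stand 22 mm ahead of it and the grasp point (between the pads) lies 3 mm ahead of it; z points along the fingers, y is the line along which they close (so a half turn about z gives the same grasp; the last joint's range is limited). The gripper opens to 85 mm and grips with 20 to 120 N. Pads are 22 mm wide; open, the fingers measure 114 mm over their backs; the gripper's body (76 mm by 85 mm) begins 54 mm behind the grasp point. The pads swing forward as they close: fully open they stand 13 mm farther back than shut.
Start: joints at [1.07, 0.381, 1.297, -0, 1.464, -0.215], TCP at [0.155, 0.528, 0.223] pointing down, gripper open.
Joint ranges: [-3.11, 3.11], [-0.89, 2.33], [0.22, 2.48], [-1.42, 4.56], [0.17, 2.85], [-2.88, 2.88]. Speed limits (rad/s): [2.39, 2.39, 3.14, 3.14, 3.14, 3.14].

INTERFACE

Orientations are given as a 3x3 rotation matrix whose columns are the frame's x, y, z axes.
In Python, from workcell import status, snapshot, ticket gives the robot as it stands. The module is installed in compiled form; this text tells all that it offers.
- The arm moves only by the tool jog_arm, never from a script. Its argument "steps" is a list of rows, each a list of 4 numbers: the shift along the tool's x, y, z in m, then the turn about the tool's z in rad. A call has exactly 10 rows; each row is the pose to reach, as a shift and turn from the pose commanded when the call began, along the tool's axes at that moment; what a row does not reach only later rows make up. A row lasts 1/10 s, in which the tool goes at most 50 mm and 8.59 degrees, less where a joint would pass 70% of its speed; a pose out of reach is approached as far as the arm can. A call with a gripper value outside its range is refused whole. "hand" is the closure, from 0 (fully open) to 1 (shut), set as the call begins (left out, the last holds). The fingers move at their own pace and stop on an object; the grip force is fixed at half the most. Time passes only in rows, so rows that repeat a pose let the fingers close, or fill a call up. It gives the time, the measured TCP pose, the force, the opening and the grip force at its end, in the units of the state.
- status.read_state(): the state, without advancing time (a new reading comes with each control period).
- snapshot(name): name is "side" or "top"; returns a dict with "color" (384x512x3 uint8, red, green, blue), "range_z" (384x512 float32, m along the optical axis (not along the pixel's ray), 0 where there is no reading), "fx", "fy", "cx", "cy" (pixels), "rvec" (rotation vector, rad) and "tvec" (3), from world to camera coordinates, as OpenCV has them. Camera axes: x right, y down, z forward; pixel columns grow to the right and rows downward; lengths in m; the calibration is good to about 2 mm. A picture is of the moment at which its call begins.
- ticket.finish_job(): hands the job in; it is judged then, once.
The state is a dict: "clock": time; "joints": joint angles; "dq": joint speeds; "joint_torque": joint torques, N m; "tool_pos": TCP position; "tcp_rot": TCP orientation; "contact_force": force on the tool from outside, world axes, zero at the start; "torque": the same for the moment, N m; "gripper_width": finger opening in m; "grip_force": force on a finger pad.
Only numpy, scipy, OpenCV 4.12 (cv2) and the standard library are available. Lean on these libraries where they do the work, as an engineer would, in place of code of your own. Each camera call takes 0.05 s, during which the arm holds its last target. There are 200 camera calls.

## Working session

There is one attempt and no reset: what is moved stays moved. The work goes in short steps, Python scripts to look and compute and a tool call to move; the robot and the scene stay as the last step left them, time stands still between calls to the robot, and variables do not carry over. Pictures are saved under pics/ and viewed, at most 10 in all, crops included, and the job is handed in when it is done.

Besides the shell and the picture viewer there is one more tool, called after "Emit:" as name(argument=value, ...), one argument or row to a line, values as JSON. jog_arm: Moves the arm, as the interface text tells. Its arguments: {"type":"object","properties":{"steps":{"type":"array","items":{"type":"array","items":{"type":"number"}}},"hand":{"type":"number"}},"required":["steps"]}

```bash
mkdir -p pics; cat > h.py <<'E'
import numpy as np, cv2
from workcell import status, snapshot, ticket
def cam(n):
    s=snapshot(n); R=cv2.Rodrigues(np.array(s["rvec"],float))[0]; t=np.array(s["tvec"],float).reshape(3)
    z=s["range_z"]; v,u=np.mgrid[0:z.shape[0],0:z.shape[1]]
    P=np.stack([(u-s["cx"])/s["fx"]*z,(v-s["cy"])/s["fy"]*z,z],-1)
    W=(P-t)@R; W[z==0]=np.nan
    return s,W
E
python3 - <<'E'
from h import *
for n in("top","side"):
    s,W=cam(n); cv2.imwrite(f"pics/{n}1.png",cv2.resize(s["color"][:,:,::-1],(800,600))); np.save(n+"W.npy",W);np.save(n+"C.npy",s["color"])
print(status.read_state())
E
```

```text
{'clock': 0.1, 'joints': array([ 1.06970722e+00,  3.81172746e-01,  1.29815351e+00,  9.44234033e-07,
        1.46361674e+00, -2.15291197e-01]), 'dq': array([ 3.23357513e-04, -2.45730175e-03, -8.98740652e-04,  2.32523597e-05,
        9.20489246e-04, -5.90863169e-04]), 'joint_torque': array([ 3.54813274e-03, -4.49226809e+01, -2.31655169e+01, -1.62955084e-04,
        3.69685018e-03, -2.76782902e-05]), 'tool_pos': array([0.15492234, 0.52744885, 0.22196045]), 'tcp_rot': array([[-9.59436886e-01,  2.81922755e-01, -6.49501919e-04],
       [ 2.81923355e-01,  9.59436199e-01, -1.18387952e-03],
       [ 2.89393077e-04, -1.31896744e-03, -9.99999088e-01]]), 'contact_force': array([-1.15247002,  0.5145433 ,  0.26337133]), 'torque': array([-0.02667315, -0.01562054,  0.04651035]), 'grip_force': 0.0, 'gripper_width': 0.0853305846051163}
```

View pics/top1.png

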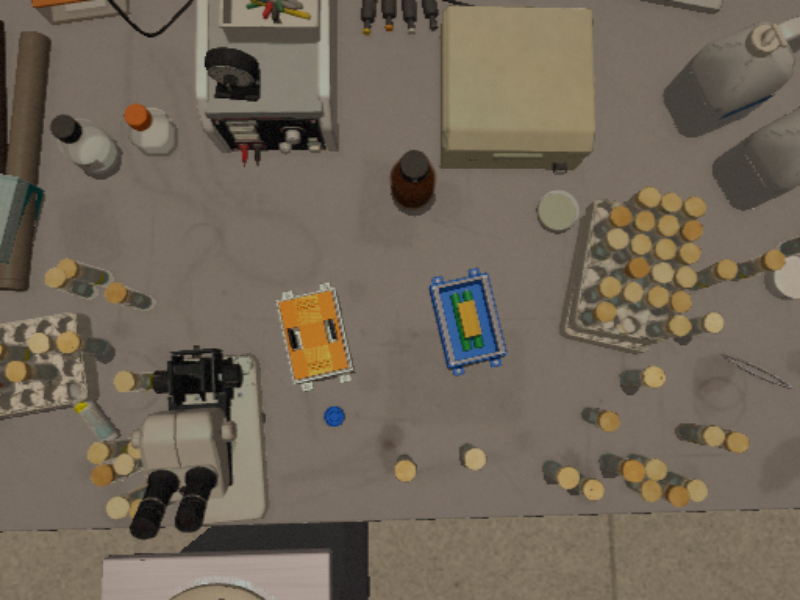

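View pics/side1.png

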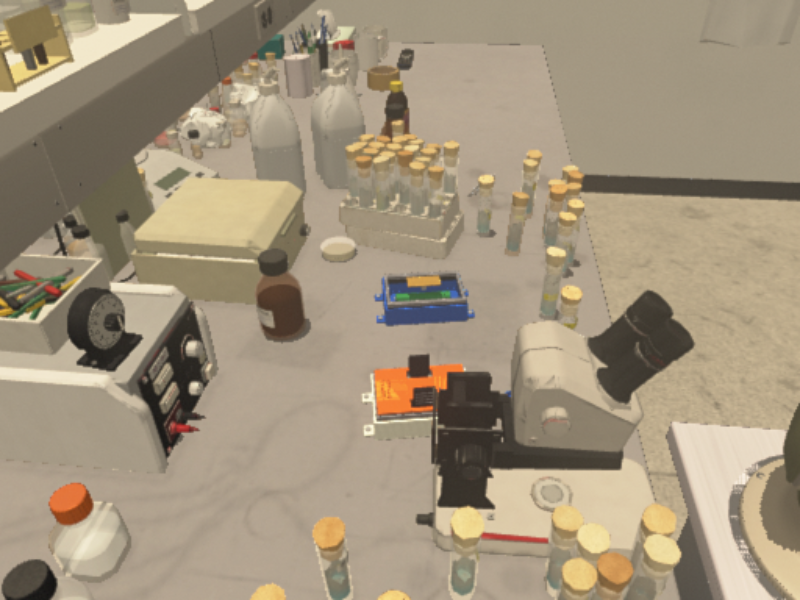

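The top view (800x600) shows the cover at about (315,335) with black tabs at (294,338) and (332,328). The blue recorder is at (467,320), the vials at (405,470) and (474,458), and the bottle at (413,180). The side view shows the bottle beside the route and the microscope near the white recorder.

```bash
python3 - <<'E'
from h import *
W=np.load("topW.npy");C=np.load("topC.npy")
k=.64
def at(u,v): return W[int(v*k),int(u*k)].round(4)
for n,p in dict(tabL=(294,338),tabR=(332,328),cover=(313,352),vial1=(405,470),vial2=(474,458),bottle=(413,165),bluecap=(335,416),table=(380,400),box=(510,100),dev=(290,140),scope=(210,370),scopeR=(250,400),rack=(600,250)).items(): print(n,at(*p))
hsv=cv2.cvtColor(C,cv2.COLOR_RGB2HSV)
v,u=np.mgrid[0:384,0:512]
def rect(m,n):
    p=W[m][:,:2].astype(np.float32); r=cv2.minAreaRect(p); print(n,m.sum(),r, "med z",np.median(W[m][:,2]), "mean",p.mean(0))
    return r
roi=(u>170)&(u<232)&(v>178)&(v<252)
m=roi&(W[...,2]>.034)&(W[...,2]<.048)&(hsv[...,0]<22)&(hsv[...,1]>150); rect(m,"cover")
m=roi&(W[...,2]>.055)&(W[...,2]<.08); print(m.sum()); rect(m,"tabs")
n,l,st,c=cv2.connectedComponentsWithStats(m.astype(np.uint8))
for i in range(1,n): 
    if st[i,4]>3: print(W[l==i].mean(0).round(4),st[i])
roi2=(u>270)&(u<328)&(v>165)&(v<245)
m=roi2&(W[...,2]>.028)&(W[...,2]<.055); rect(m,"blue all")
print(np.histogram(W[roi2][:,2],bins=np.arange(0,.06,.003)))
m=roi2&(hsv[...,0]>100)&(hsv[...,0]<125)&(hsv[...,1]>120)&(W[...,2]>.015); rect(m,"bluecol")
m=roi2&(hsv[...,1]<90)&(W[...,2]>.03); rect(m,"greyframe")
a=cv2.resize(C[160:250,165:330,::-1],None,fx=4.8,fy=4.8,interpolation=cv2.INTER_CUBIC); cv2.imwrite("pics/crop.png",a)
E
```

```text
tabL [ 0.4523 -0.1178  0.0473]
tabR [ 0.465  -0.1717  0.0658]
cover [ 0.4324 -0.1429  0.0407]
vial1 [ 0.2768 -0.2678  0.1082]
vial2 [ 0.2892 -0.3557  0.1162]
bottle [ 0.6734 -0.2866  0.127 ]
bluecap [ 0.3413 -0.1694  0.0041]
table [ 0.3618 -0.2349 -0.0015]
box [ 0.7638 -0.4204  0.1179]
dev [ 0.718  -0.1207  0.1049]
scope [ 0.4093 -0.029   0.1517]
scopeR [ 0.367  -0.0533  0.027 ]
rack [ 0.5544 -0.5317  0.1215]
cover 1456 ((0.45657023787498474, -0.14322437345981598), (0.11129356175661087, 0.07678569853305817), 11.571940422058105) med z 0.04147765914849222 mean [ 0.45737797 -0.14349855]
72
tabs 72 ((0.45684677362442017, -0.1440841555595398), (0.02587171457707882, 0.06255849450826645), 11.574422836303711) med z 0.06609134570941694 mean [ 0.45636946 -0.14422956]
[ 0.4621 -0.1722  0.0654] [210 205   5  12  36]
[ 0.4506 -0.1163  0.0656] [184 210   5  13  36]
blue all 954 ((0.4744282066822052, -0.36379873752593994), (0.1218627467751503, 0.08608174324035645), 11.490132331848145) med z 0.037362869139172535 mean [ 0.47386396 -0.36278284]
(array([1347,  744,  147,   21,   41,  106,  100,   23,   20,  101,   98,
        120,  320,   81,    4,   83,  144,   19,    0]), array([0.   , 0.003, 0.006, 0.009, 0.012, 0.015, 0.018, 0.021, 0.024,
       0.027, 0.03 , 0.033, 0.036, 0.039, 0.042, 0.045, 0.048, 0.051,
       0.054, 0.057]))
bluecol 178 ((0.473704993724823, -0.36338502168655396), (0.12341545522212982, 0.08577528595924377), 11.68873119354248) med z 0.029562680548039184 mean [ 0.4664773  -0.35201862]
greyframe 527 ((0.47565776109695435, -0.36452752351760864), (0.11864806711673737, 0.0832255631685257), 11.563725471496582) med z 0.03717275355893503 mean [ 0.4742154 -0.3642405]
```

View pics/crop.png

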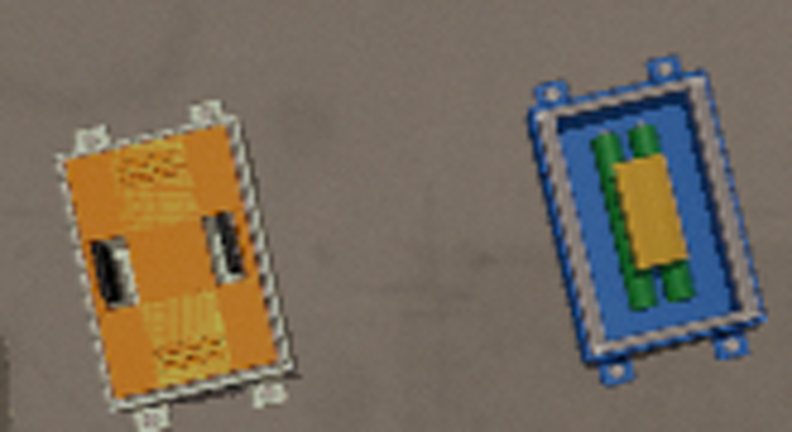

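The crop confirms the cover and the blue recorder share a yaw of about 11.5°. The tabs lie along the tool's y. Next I check the microscope's height on the path.

```bash
python3 - <<'E'
from h import *
A=np.concatenate([np.load(f+"W.npy").reshape(-1,3) for f in("topW"[:-1],"side")]);A=A[~np.isnan(A).any(1)]
for y in np.arange(-.5,.65,.05):
    r=[]
    for x in np.arange(.1,.7,.05):
        m=(abs(A[:,0]-x-.025)<.025)&(abs(A[:,1]-y-.025)<.025); r.append(np.percentile(A[m,2],98).round(2) if m.sum()>5 else -1)
    print(round(y,2),[float(q) for q in r])
m=(A[:,2]>.02)&(abs(A[:,0]-.45)<.08)&(A[:,1]>-.09)&(A[:,1]<.03)
print("scope near y min",A[m&(A[:,2]>.05)][:,1].min(), "low",A[m][:,1].min())
# frame inner/outer by grey colour
W=np.load("topW.npy");C=np.load("topC.npy");h=cv2.cvtColor(C,cv2.COLOR_RGB2HSV)
th=np.radians(11.55);R=np.array([[np.cos(th),np.sin(th)],[-np.sin(th),np.cos(th)]])
L=(W[...,:2]-[.4744,-.3638])@R.T
g=(h[...,1]<90)&(W[...,2]>.025)&(abs(L[...,0])<.063)&(abs(L[...,1])<.045)
for n,s in dict(xp=(L[...,0]>.045)&(abs(L[...,1])<.025),xm=(L[...,0]<-.045)&(abs(L[...,1])<.025)).items():
    q=L[g&s][:,0]; print(n,(g&s).sum(),np.percentile(q,[3,50,97]).round(4),np.median(W[g&s][:,2]))
for n,s in dict(yp=(L[...,1]>.025)&(abs(L[...,0])<.045),ym=(L[...,1]<-.025)&(abs(L[...,0])<.045)).items():
    q=L[g&s][:,1]; print(n,(g&s).sum(),np.percentile(q,[3,50,97]).round(4),np.median(W[g&s][:,2]))
E
```

```text
-0.5 [-1.0, 0.0, 0.11, 0.11, 0.0, 0.0, 0.0, 0.02, 0.0, 0.0, 0.02, 0.11]
-0.45 [-1.0, 0.0, 0.0, 0.0, 0.0, 0.0, 0.04, 0.04, 0.0, 0.0, 0.0, 0.11]
-0.4 [-1.0, 0.0, 0.0, 0.12, 0.0, 0.0, 0.04, 0.05, 0.04, 0.0, 0.0, 0.11]
-0.35 [-1.0, 0.0, 0.0, 0.11, 0.0, 0.0, 0.04, 0.04, 0.04, 0.0, 0.07, 0.13]
-0.3 [-1.0, 0.0, 0.0, 0.11, 0.0, 0.0, 0.0, 0.0, 0.0, 0.0, 0.08, 0.13]
-0.25 [-1.0, 0.0, 0.0, 0.0, 0.0, 0.0, 0.0, 0.0, 0.0, 0.0, 0.0, 0.0]
-0.2 [0.0, 0.0, 0.0, 0.0, 0.01, 0.03, 0.04, 0.07, 0.04, 0.0, 0.0, 0.0]
-0.15 [0.0, 0.0, 0.0, 0.0, 0.0, 0.04, 0.07, 0.07, 0.04, 0.0, 0.0, 0.0]
-0.1 [0.0, 0.0, 0.03, 0.21, 0.22, 0.14, 0.14, 0.04, 0.03, 0.0, 0.0, 0.0]
-0.05 [0.14, 0.0, 0.27, 0.27, 0.23, 0.22, 0.18, 0.0, 0.0, 0.0, 0.0, 0.0]
-0.0 [0.11, 0.0, 0.27, 0.27, 0.23, 0.22, 0.18, 0.0, 0.0, 0.0, 0.0, 0.0]
0.05 [0.0, 0.0, 0.11, 0.11, 0.11, 0.12, 0.12, 0.0, 0.11, 0.0, 0.0, 0.0]
0.1 [0.0, 0.0, 0.11, 0.11, 0.11, 0.11, 0.11, 0.11, 0.11, 0.0, 0.0, 0.0]
0.15 [0.0, 0.0, 0.0, 0.0, 0.03, 0.04, 0.12, 0.12, 0.11, 0.11, 0.0, 0.0]
0.2 [-1.0, 0.0, 0.0, 0.0, 0.0, 0.08, 0.13, 0.12, 0.0, 0.0, 0.0, 0.0]
0.25 [-1.0, 0.0, 0.0, 0.0, 0
[... 152 characters left out ...]
, -1.0, -1.0, -1.0, -1.0, -1.0, -1.0, -1.0]
0.4 [-1.0, -1.0, -1.0, -1.0, -1.0, -1.0, -1.0, -1.0, -1.0, -1.0, -1.0, -1.0]
0.45 [-1.0, -1.0, -1.0, -1.0, -1.0, -1.0, -1.0, -1.0, -1.0, -1.0, -1.0, -1.0]
0.5 [-1.0, -1.0, -1.0, -1.0, -1.0, -1.0, -1.0, -1.0, -1.0, -1.0, -1.0, -1.0]
0.55 [-1.0, -1.0, -1.0, -1.0, -1.0, -1.0, -1.0, -1.0, -1.0, -1.0, -1.0, -1.0]
0.6 [-1.0, -1.0, -1.0, -1.0, -1.0, -1.0, -1.0, -1.0, -1.0, -1.0, -1.0, -1.0]
scope near y min -0.062395138233557544 low -0.08991622841237763
xp 49 [0.0527 0.0552 0.0573] 0.037207221395951694
xm 49 [-0.058  -0.0558 -0.0536] 0.036784349536721335
yp 149 [0.0332 0.037  0.0405] 0.03699071824411849
ym 162 [-0.0424 -0.0355 -0.0318] 0.03708955785218821
```

Emit:
jog_arm(
  steps=[
    [-0.029,-0.034,-0.035,-0.049],
    [-0.058,-0.068,-0.07,-0.098],
    [-0.088,-0.102,-0.105,-0.147],
    [-0.117,-0.136,-0.137,-0.196],
    [-0.146,-0.17,-0.137,-0.245],
    [-0.175,-0.204,-0.137,-0.294],
    [-0.205,-0.239,-0.137,-0.343],
    [-0.234,-0.273,-0.137,-0.392],
    [-0.263,-0.307,-0.137,-0.44],
    [-0.292,-0.341,-0.137,-0.488],
  ],
  hand=0.1,
)

```text
clock: 1.1
tool_pos: [0.3392, 0.1162, 0.3595]
tcp_rot: [[-0.979, -0.202, 0.0], [-0.202, 0.979, 0.0], [-0.0, -0.0, -1.0]]
contact_force: [0.9, 0.8, -0.0]
gripper_width: 0.0767
grip_force: 0.0
```

Emit:
jog_arm(
  steps=[
    [-0.009,-0.04,0,0],
    [-0.018,-0.08,0,0],
    [-0.027,-0.12,0,0],
    [-0.036,-0.16,0,0],
    [-0.045,-0.2,0,0],
    [-0.054,-0.24,0,0],
    [-0.0625,-0.278,0,0],
    [-0.0625,-0.278,0.04,0],
    [-0.0625,-0.278,0.08,0],
    [-0.0625,-0.278,0.12,0],
  ],
)

```text
clock: 2.1
tool_pos: [0.4558, -0.1417, 0.2378]
tcp_rot: [[-0.98, -0.2, -0.0], [-0.2, 0.98, 0.0], [0.0, 0.0, -1.0]]
contact_force: [-0.0, -0.7, -0.5]
gripper_width: 0.0769
grip_force: 0.0
```

Emit:
jog_arm(
  steps=[
    [0,0,0.03,0],
    [0,0,0.06,0],
    [0,0,0.09,0],
    [0,0,0.11,0],
    [0,0,0.13,0],
    [0,0,0.145,0],
    [0,0,0.155,0],
    [0,0,0.165,0],
    [0,0,0.17,0],
    [0,0,0.17,0],
  ],
)

```text
clock: 3.1
tool_pos: [0.456, -0.1415, 0.0692]
tcp_rot: [[-0.98, -0.201, -0.001], [-0.201, 0.98, 0.0], [0.001, 0.0, -1.0]]
contact_force: [-0.1, -0.6, 0.4]
gripper_width: 0.077
grip_force: 0.0
```

```bash
python3 - <<'E'
from h import *
s=status.read_state();print(s['clock'],s['tool_pos'],s['tcp_rot'].round(4),s['contact_force'].round(2))
s,W=cam("side"); cv2.imwrite("pics/s2.png",cv2.resize(s["color"][200:310,180:380,::-1],(800,440),interpolation=cv2.INTER_CUBIC))
E
```

```text
3.1 [ 0.45600676 -0.1415379   0.06917823] [[-9.796e-01 -2.009e-01 -6.000e-04]
 [-2.009e-01  9.796e-01  3.000e-04]
 [ 6.000e-04  5.000e-04 -1.000e+00]] [-0.07 -0.6   0.37]
```

View pics/s2.png

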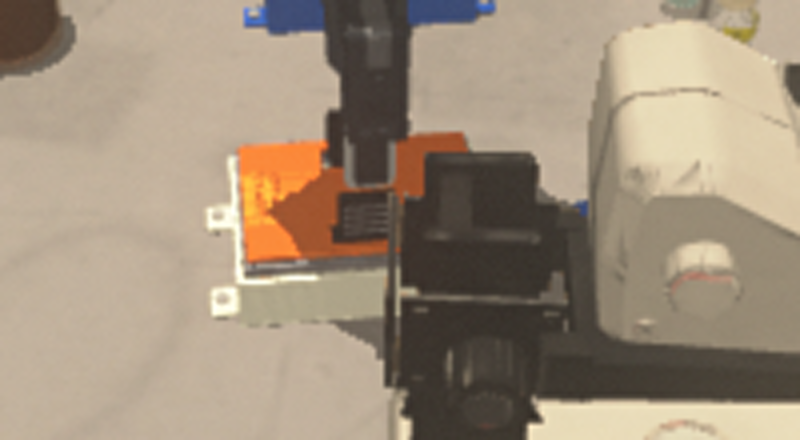

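The picture shows the near finger's tip at (370,182), above the near ribbed tab at (340-395, 190-240). I check where it should project.

```bash
python3 - <<'E'
from h import *
s=snapshot("side");K=np.array([[s["fx"],0,s["cx"]],[0,s["fy"],s["cy"]],[0,0,1.]])
ax=np.array([.9796,.2009,0]);ay=np.array([-.2009,.9796,0]);c=np.array([.4567,-.1437,0]);t=np.array([.456,-.1415,0]);z=np.array([0,0,1.])
P={"tab top outer +y":c+ay*.031+z*.067,"tab base outer":c+ay*.031+z*.041,"far tab top":c-ay*.031+z*.067}
for h in(.047,.052,.057,.062,.067): P["pad+ %.3f"%h]=t+ay*.0385+z*h
for n,p in P.items():
    q=cv2.projectPoints(p.reshape(1,3),s["rvec"],s["tvec"],K,None)[0].ravel(); print(n,((q-[180,200])*4).round(0))
E
```

```text
tab top outer +y [364. 194.]
tab base outer [364. 235.]
far tab top [350. 104.]
pad+ 0.047 [367. 241.]
pad+ 0.052 [367. 233.]
pad+ 0.057 [367. 225.]
pad+ 0.062 [367. 217.]
pad+ 0.067 [367. 209.]
```

```bash
python3 - <<'E'
from h import *
s,W=cam("side")
for v in range(100,245,8): 
    print(v,[W[200+v//4,180+u//4].round(3).tolist() for u in(355,370,385)])
E
```

```text
100 [[0.452, -0.071, 0.158], [0.448, -0.093, 0.14], [0.441, -0.094, 0.14]]
108 [[0.452, -0.071, 0.155], [0.447, -0.084, 0.144], [0.44, -0.085, 0.144]]
116 [[0.452, -0.072, 0.149], [0.446, -0.078, 0.145], [0.44, -0.078, 0.146]]
124 [[0.452, -0.071, 0.146], [0.446, -0.075, 0.143], [0.44, -0.076, 0.143]]
132 [[0.452, -0.072, 0.141], [0.446, -0.073, 0.14], [0.439, -0.073, 0.142]]
140 [[0.452, -0.073, 0.136], [0.446, -0.072, 0.137], [0.441, -0.091, 0.121]]
148 [[0.454, -0.095, 0.111], [0.447, -0.09, 0.117], [0.441, -0.093, 0.115]]
156 [[0.454, -0.095, 0.106], [0.447, -0.091, 0.111], [0.44, -0.092, 0.111]]
164 [[0.454, -0.095, 0.102], [0.447, -0.09, 0.108], [0.44, -0.092, 0.106]]
172 [[0.454, -0.095, 0.097], [0.447, -0.093, 0.1], [0.44, -0.092, 0.102]]
180 [[0.454, -0.097, 0.091], [0.447, -0.092, 0.096], [0.44, -0.093, 0.096]]
188 [[0.459, -0.145, 0.04], [0.451, -0.144, 0.041], [0.442, -0.119, 0.066]]
196 [[0.456, -0.111, 0.067], [0.449, -0.114, 0.065], [0.442, -0.115, 0.065]]
204 [[0.456, -0.114, 0.06], [0.449, -0.114, 0.06], [0.441, -0.114, 0.061]]
212 [[0.456, -0.111, 0.057], [0.449, -0.112, 0.057], [0.441, -0.115, 0.055]]
220 [[0.456, -0.111, 0.052], [0.449, -0.114, 0.05], [0.441, -0.112, 0.053]]
228 [[0.456, -0.111, 0.048], [0.448, -0.111, 0.048], [0.441, -0.115, 0.045]]
236 [[0.456, -0.112, 0.041], [0.448, -0.113, 0.041], [0.441, -0.115, 0.04]]
244 [[0.455, -0.108, 0.04], [0.448, -0.109, 0.04], [0.441, -0.11, 0.04]]
```

Depth puts the visible finger's lower end at z≈0.09, which is higher than the stated tip. I will centre on the tabs, close to just touch at 58 mm, and see whether the pads feel them.

Emit:
jog_arm(
  steps=[
    [0,-0.001,0,0],
    [0,-0.002,0,0],
    [0,-0.0023,0,0],
    [0,-0.0023,0,0],
    [0,-0.0023,0,0],
    [0,-0.0023,0,0],
    [0,-0.0023,0,0],
    [0,-0.0023,0,0],
    [0,-0.0023,0,0],
    [0,-0.0023,0,0],
  ],
  hand=0.31,
)

```text
clock: 4.25
tool_pos: [0.4566, -0.1438, 0.0695]
tcp_rot: [[-0.98, -0.201, -0.0], [-0.201, 0.98, -0.0], [0.0, -0.0, -1.0]]
contact_force: [0.4, -0.2, 0.3]
gripper_width: 0.0591
grip_force: 0.0
```

```bash
python3 - <<'E'
from h import *
s=status.read_state();print(s['clock'],s['tool_pos'],s['contact_force'].round(2),s['grip_force'],s['gripper_width'])
s,W=cam("side"); cv2.imwrite("pics/s3.png",cv2.resize(s["color"][200:310,180:380,::-1],(800,440),interpolation=cv2.INTER_CUBIC))
for v in range(140,245,8): 
    print(v,[W[200+v//4,180+u//4].round(3).tolist() for u in(355,370,385)])
E
```

```text
4.25 [ 0.4565982  -0.14383347  0.06952543] [ 0.44 -0.23  0.34] 0.0 0.05911678359829679
140 [[0.455, -0.101, 0.11], [0.448, -0.101, 0.111], [0.442, -0.109, 0.104]]
148 [[0.455, -0.099, 0.108], [0.448, -0.103, 0.105], [0.442, -0.109, 0.1]]
156 [[0.455, -0.1, 0.102], [0.448, -0.102, 0.101], [0.442, -0.109, 0.095]]
164 [[0.455, -0.101, 0.097], [0.448, -0.103, 0.095], [0.442, -0.111, 0.088]]
172 [[0.455, -0.102, 0.091], [0.448, -0.104, 0.09], [0.442, -0.11, 0.084]]
180 [[0.459, -0.149, 0.041], [0.452, -0.151, 0.04], [0.444, -0.151, 0.041]]
188 [[0.459, -0.142, 0.042], [0.451, -0.143, 0.042], [0.442, -0.119, 0.066]]
196 [[0.456, -0.112, 0.066], [0.449, -0.114, 0.066], [0.442, -0.114, 0.066]]
204 [[0.456, -0.112, 0.061], [0.449, -0.112, 0.062], [0.441, -0.113, 0.062]]
212 [[0.456, -0.11, 0.058], [0.449, -0.113, 0.056], [0.441, -0.115, 0.055]]
220 [[0.456, -0.111, 0.052], [0.449, -0.113, 0.051], [0.441, -0.115, 0.05]]
228 [[nan, nan, nan], [0.448, -0.111, 0.048], [0.441, -0.113, 0.047]]
236 [[0.456, -0.112, 0.042], [0.449, -0.114, 0.04], [0.441, -0.114, 0.041]]
244 [[0.455, -0.107, 0.042], [0.448, -0.108, 0.041], [0.441, -0.11, 0.04]]
```

View pics/s3.png

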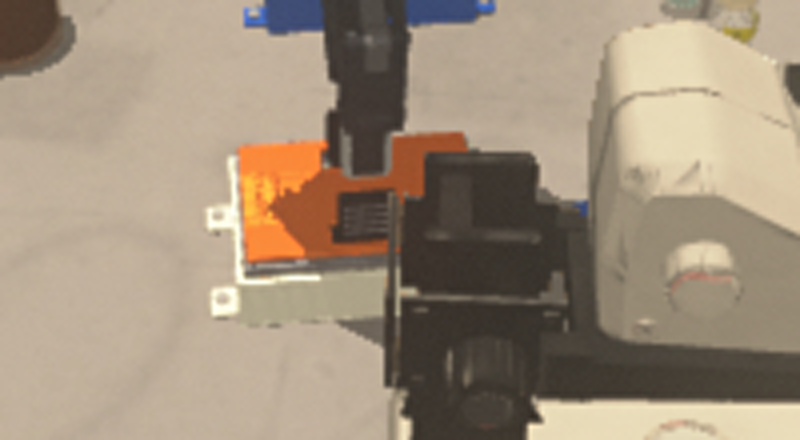

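Grip force is 0 at 59 mm and the picture shows the tips at about z 0.087, above the tab tops (367,176 against the tab at 190–240). So the real tips stand about 35 mm higher than the stated tool frame implies. I'll reopen and lower gently.

Emit:
jog_arm(
  steps=[
    [0,0,0,0],
    [0,0,0,0],
    [0,0,0,0],
    [0,0,0.005,0],
    [0,0,0.01,0],
    [0,0,0.015,0],
    [0,0,0.02,0],
    [0,0,0.024,0],
    [0,0,0.027,0],
    [0,0,0.027,0],
  ],
  hand=0.13,
)

```text
clock: 5.3
tool_pos: [0.4565, -0.1438, 0.0421]
tcp_rot: [[-0.98, -0.201, -0.001], [-0.201, 0.98, 0.0], [0.001, 0.0, -1.0]]
contact_force: [0.8, -0.2, 0.3]
gripper_width: 0.0744
grip_force: 0.0
```

Emit:
jog_arm(
  steps=[
    [0,0,0,0],
    [0,0,0,0],
    [0,0,0,0],
    [0,0,0,0],
    [0,0,0,0],
    [0,0,0,0],
    [0,0,0,0],
    [0,0,0,0],
    [0,0,0,0],
    [0,0,0,0],
  ],
  hand=0.29,
)

```text
clock: 6.3
tool_pos: [0.4567, -0.1439, 0.0425]
tcp_rot: [[-0.98, -0.201, 0.0], [-0.201, 0.98, -0.0], [-0.0, -0.0, -1.0]]
contact_force: [-0.1, -0.5, 2.3]
gripper_width: 0.0605
grip_force: 5.7
```

```bash
python3 - <<'E'
from h import *
s=status.read_state();print(s['clock'],s['tool_pos'],s['contact_force'].round(2),s['grip_force'],s['gripper_width'])
s,W=cam("side"); cv2.imwrite("pics/s4.png",cv2.resize(s["color"][200:310,180:380,::-1],(800,440),interpolation=cv2.INTER_CUBIC))
for v in range(156,245,4): 
    print(v,[W[200+v//4,180+u//4].round(3).tolist() for u in(355,370,385)])
E
```

```text
6.3 [ 0.45665134 -0.14387654  0.04254377] [-0.13 -0.47  2.29] 5.657751560211182 0.06048368499496545
156 [[0.453, -0.08, 0.121], [0.447, -0.087, 0.115], [0.44, -0.09, 0.112]]
160 [[0.453, -0.08, 0.119], [0.447, -0.087, 0.112], [0.44, -0.089, 0.112]]
164 [[0.453, -0.08, 0.116], [0.447, -0.086, 0.111], [0.44, -0.086, 0.112]]
168 [[0.453, -0.08, 0.113], [0.446, -0.082, 0.112], [0.44, -0.086, 0.11]]
172 [[0.453, -0.081, 0.111], [0.446, -0.082, 0.11], [0.44, -0.084, 0.109]]
176 [[0.453, -0.081, 0.108], [0.446, -0.083, 0.107], [0.44, -0.084, 0.107]]
180 [[0.453, -0.081, 0.106], [0.446, -0.082, 0.105], [0.441, -0.108, 0.081]]
184 [[0.455, -0.101, 0.085], [0.448, -0.103, 0.083], [0.441, -0.108, 0.079]]
188 [[0.455, -0.1, 0.083], [0.448, -0.1, 0.083], [0.441, -0.109, 0.076]]
192 [[0.455, -0.099, 0.082], [0.448, -0.102, 0.079], [0.441, -0.107, 0.075]]
196 [[0.455, -0.099, 0.079], [0.448, -0.1, 0.079], [0.441, -0.109, 0.071]]
200 [[0.455, -0.099, 0.077], [0.448, -0.101, 0.076], [0.441, -0.108, 0.069]]
204 [[0.455, -0.1, 0.073], [0.448, -0.105, 0.069], [0.441, -0.109, 0.066]]
208 [[0.455, -0.1, 0.071], [0.448, -0.103, 0.069], [0.441, -0.111, 0.062]]
212 [[0.455, -0.099, 0.07], [0.448, -0.101, 0.068], [0.441, -0.11, 0.059]]
216 [[0.455, -0.099, 0.066], [0.448, -0.1, 0.067], [0.441, -0.11, 0.057]]
220 [[0.455, -0.107, 0.056], [0.448, -0.108, 0.057], [0.441, -0.115, 0.05]]
224 [[0.456, -0.113, 0.048], [0.449, -0.113, 0.048], [0.441, -0.116, 0.046]]
228 [[0.456, -0.111, 0.047], [0.449, -0.115, 0.044], [0.441, -0.116, 0.044]]
232 [[0.456, -0.113, 0.042], [0.448, -0.113, 0.044], [0.441, -0.116, 0.041]]
236 [[0.456, -0.114, 0.039], [0.449, -0.115, 0.039], [0.441, -0.115, 0.039]]
240 [[0.456, -0.114, 0.036], [0.448, -0.111, 0.041], [0.441, -0.112, 0.04]]
244 [[0.455, -0.108, 0.04], [0.448, -0.108, 0.041], [0.441, -0.109, 0.041]]
```

View pics/s4.png

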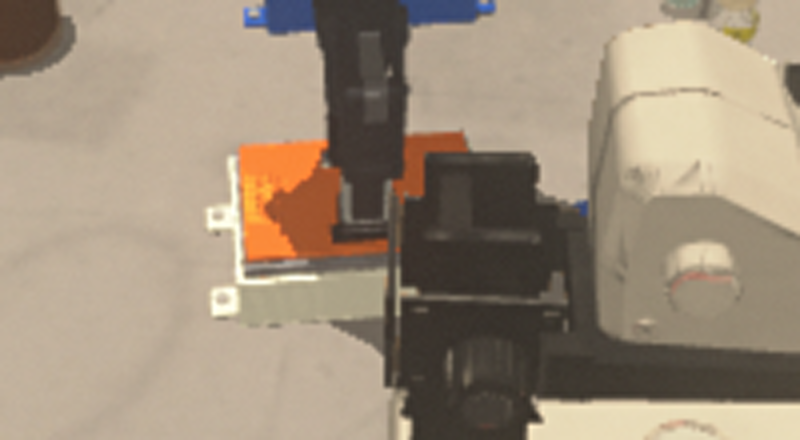

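The tip is now on the tab's upper half at z≈0.056 (pad end at (367,222)), with 5.7 N grip. The offset is confirmed. I'll open slightly, go 7 mm lower, then pinch.

Emit:
jog_arm(
  steps=[
    [0,0,0,0],
    [0,0,0,0],
    [0,0,0,0],
    [0,0,0.002,0],
    [0,0,0.004,0],
    [0,0,0.006,0],
    [0,0,0.007,0],
    [0,0,0.007,0],
    [0,0,0.007,0],
    [0,0,0.007,0],
  ],
  hand=0.23,
)

```text
clock: 7.35
tool_pos: [0.4566, -0.1439, 0.0356]
tcp_rot: [[-0.98, -0.201, 0.0], [-0.201, 0.98, -0.0], [-0.0, -0.0, -1.0]]
contact_force: [0.3, -0.0, 0.3]
gripper_width: 0.0656
grip_force: 0.0
```

Emit:
jog_arm(
  steps=[
    [0,0,0,0],
    [0,0,0,0],
    [0,0,0,0],
    [0,0,0,0],
    [0,0,0,0],
    [0,0,0,0],
    [0,0,0,0],
    [0,0,0,0],
    [0,0,0,0],
    [0,0,0,0],
  ],
  hand=0.36,
)

```text
clock: 8.35
tool_pos: [0.4567, -0.144, 0.036]
tcp_rot: [[-0.98, -0.201, 0.001], [-0.201, 0.98, -0.001], [-0.001, -0.001, -1.0]]
contact_force: [-1.1, 0.5, 5.5]
gripper_width: 0.0547
grip_force: 9.2
```

Emit:
jog_arm(
  steps=[
    [0,0,0,0],
    [0,0,0,0],
    [0,0,0,0],
    [0,0,0,0],
    [0,0,0,0],
    [0,0,0,0],
    [0,0,0,0],
    [0,0,0,0],
    [0,0,0,0],
    [0,0,0,0],
  ],
  hand=0.4,
)

```text
clock: 9.35
tool_pos: [0.4568, -0.1441, 0.0364]
tcp_rot: [[-0.98, -0.201, 0.001], [-0.201, 0.98, -0.001], [-0.001, -0.001, -1.0]]
contact_force: [-2.0, -0.3, 9.4]
gripper_width: 0.0514
grip_force: 11.2
```

Emit:
jog_arm(
  steps=[
    [0,0,0,0],
    [0,0,-0.0005,0],
    [0,0,-0.001,0],
    [0,0,-0.0015,0],
    [0,0,-0.002,0],
    [0,0,-0.0025,0],
    [0,0,-0.003,0],
    [0,0,-0.0035,0],
    [0,0,-0.004,0],
    [0,0,-0.004,0],
  ],
  hand=0.41,
)

```text
clock: 10.35
tool_pos: [0.4567, -0.1439, 0.0396]
tcp_rot: [[-0.98, -0.201, 0.0], [-0.201, 0.98, -0.0], [-0.0, -0.0, -1.0]]
contact_force: [1.5, 1.2, 2.1]
gripper_width: 0.0509
grip_force: 11.6
```

Emit:
jog_arm(
  steps=[
    [0,0,-0.001,0],
    [0,0,-0.002,0],
    [0,0,-0.003,0],
    [0,0,-0.004,0],
    [0,0,-0.005,0],
    [0,0,-0.006,0],
    [0,0,-0.007,0],
    [0,0,-0.008,0],
    [0,0,-0.009,0],
    [0,0,-0.01,0],
  ],
)

```text
clock: 11.35
tool_pos: [0.4566, -0.1439, 0.0496]
tcp_rot: [[-0.98, -0.201, -0.0], [-0.201, 0.98, -0.0], [0.0, -0.0, -1.0]]
contact_force: [-0.4, 0.0, -0.5]
gripper_width: 0.0506
grip_force: 11.6
```

Emit:
jog_arm(
  steps=[
    [0,0,-0.01,0],
    [0,0,-0.025,0],
    [0,0,-0.04,0],
    [0,0,-0.055,0],
    [0,0,-0.065,0],
    [0.001,-0.01,-0.07,0],
    [0.004,-0.03,-0.07,0],
    [0.007,-0.055,-0.07,0],
    [0.01,-0.08,-0.07,0],
    [0.013,-0.105,-0.07,0],
  ],
)

```text
clock: 12.35
tool_pos: [0.4648, -0.251, 0.1193]
tcp_rot: [[-0.98, -0.201, -0.0], [-0.201, 0.98, 0.0], [0.0, 0.0, -1.0]]
contact_force: [-0.7, -0.1, -1.0]
gripper_width: 0.0507
grip_force: 11.6
```

Emit:
jog_arm(
  steps=[
    [0.003,-0.025,0,0],
    [0.006,-0.05,0,0],
    [0.009,-0.075,0,0],
    [0.012,-0.095,0,0],
    [0.014,-0.108,0,0],
    [0.014,-0.113,0,0],
    [0.014,-0.113,0,0],
    [0.014,-0.113,0,0],
    [0.014,-0.113,0,0],
    [0.014,-0.113,0,0],
  ],
)

```text
clock: 13.35
tool_pos: [0.474, -0.3622, 0.1197]
tcp_rot: [[-0.979, -0.202, -0.0], [-0.202, 0.979, -0.0], [0.0, 0.0, -1.0]]
contact_force: [-0.4, 0.2, -0.1]
gripper_width: 0.0508
grip_force: 11.6
```

```bash
python3 - <<'E'
from h import *
s=status.read_state();print(s['clock'],s['tool_pos'],s['contact_force'].round(2),s['grip_force'],s['gripper_width'])
tz=s['tool_pos']
th=np.radians(11.6);R=np.array([[np.cos(th),np.sin(th)],[-np.sin(th),np.cos(th)]])
for n in("top","side"):
    s,W=cam(n); h=cv2.cvtColor(s["color"],cv2.COLOR_RGB2HSV)
    m=(h[...,0]<22)&(h[...,1]>150)&(np.linalg.norm(W[...,:2]-tz[:2],axis=-1)<.09)&(W[...,2]>.09)&(W[...,2]<.2)
    m=cv2.erode(m.astype(np.uint8),np.ones((2,2)))>0
    P=W[m]; A=np.c_[(P[:,:2]-tz[:2])@R.T,np.ones(len(P))]
    print(n,len(P),cv2.minAreaRect(P[:,:2].astype(np.float32)),np.median(P[:,2]),"plane",np.linalg.lstsq(A,P[:,2],rcond=None)[0].round(4))
    cv2.imwrite(f"pics/{n}5.png",cv2.resize(s["color"][:,:,::-1],(800,600)))
E
```

```text
13.35 [ 0.47403719 -0.36220786  0.11969703] [-0.44  0.23 -0.14] 11.602611690759659 0.05078542135255796
top 352 ((0.45889854431152344, -0.34878283739089966), (0.11014974862337112, 0.031956132501363754), 41.4012451171875) 0.12354095649293495 plane [-0.0013  0.0019  0.1235]
side 582 ((0.472241073846817, -0.3581569492816925), (0.10743293911218643, 0.0733896866440773), 11.41049861907959) 0.12251402540050388 plane [ 0.003  -0.0259  0.1223]
```

View pics/side5.png

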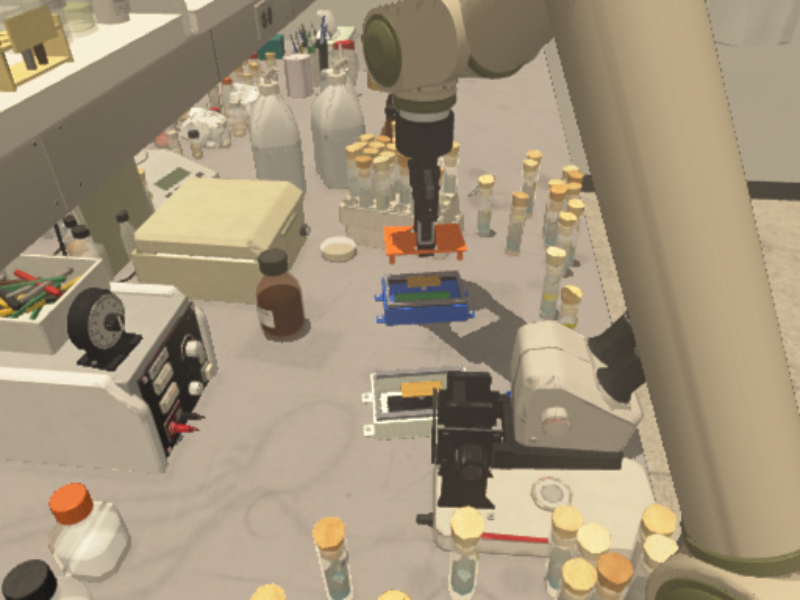

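The side picture shows the cover held level at (425,240) above the blue recorder at (428,297), with vials and bottle undisturbed. The cover origin is about 1 mm under the TCP height. I'll lower to just above the frame.

Emit:
jog_arm(
  steps=[
    [0,-0.001,0.01,0],
    [0,-0.001,0.02,0],
    [0,-0.001,0.03,0],
    [0,-0.001,0.04,0],
    [0,-0.001,0.047,0],
    [0,-0.001,0.052,0],
    [0,-0.001,0.055,0],
    [0,-0.001,0.057,0],
    [0,-0.001,0.057,0],
    [0,-0.001,0.057,0],
  ],
)

```text
clock: 14.45
tool_pos: [0.4742, -0.3639, 0.0628]
tcp_rot: [[-0.98, -0.201, 0.0], [-0.201, 0.98, -0.0], [-0.0, -0.001, -1.0]]
contact_force: [0.1, -0.3, -0.4]
gripper_width: 0.0509
grip_force: 11.6
```

Emit:
jog_arm(
  steps=[
    [0,0,0.001,0],
    [0,0,0.0015,0],
    [0,0,0.002,0],
    [0,0,0.0025,0],
    [0,0,0.003,0],
    [0,0,0.0035,0],
    [0,0,0.004,0],
    [0,0,0.0045,0],
    [0,0,0.005,0],
    [0,0,0.005,0],
  ],
)

```text
clock: 15.45
tool_pos: [0.4741, -0.3638, 0.0574]
tcp_rot: [[-0.98, -0.201, -0.0], [-0.201, 0.98, 0.0], [0.0, 0.0, -1.0]]
contact_force: [0.3, -0.2, 0.1]
gripper_width: 0.0504
grip_force: 11.6
```

Emit:
jog_arm(
  steps=[
    [0,0,0.0005,0],
    [0,0,0.001,0],
    [0,0,0.0015,0],
    [0,0,0.002,0],
    [0,0,0.0025,0],
    [0,0,0.003,0],
    [0,0,0.003,0],
    [0,0,0.003,0],
    [0,0,0.003,0],
    [0,0,0.003,0],
  ],
)

```text
clock: 16.45
tool_pos: [0.4741, -0.3638, 0.0546]
tcp_rot: [[-0.98, -0.201, 0.0], [-0.201, 0.98, -0.0], [-0.0, -0.0, -1.0]]
contact_force: [-0.9, -0.3, -0.4]
gripper_width: 0.0505
grip_force: 11.6
```

Emit:
jog_arm(
  steps=[
    [0,0,0.0005,0],
    [0,0,0.001,0],
    [0,0,0.0015,0],
    [0,0,0.002,0],
    [0,0,0.0025,0],
    [0,0,0.003,0],
    [0,0,0.0035,0],
    [0,0,0.004,0],
    [0,0,0.004,0],
    [0,0,0.004,0],
  ],
)

```text
clock: 17.45
tool_pos: [0.4741, -0.3638, 0.0505]
tcp_rot: [[-0.98, -0.201, -0.0], [-0.201, 0.98, 0.0], [0.0, 0.0, -1.0]]
contact_force: [0.5, -0.2, -1.3]
gripper_width: 0.0507
grip_force: 11.6
```

Emit:
jog_arm(
  steps=[
    [0,0,0.0005,0],
    [0,0,0.001,0],
    [0,0,0.0015,0],
    [0,0,0.002,0],
    [0,0,0.0025,0],
    [0,0,0.003,0],
    [0,0,0.0035,0],
    [0,0,0.004,0],
    [0,0,0.004,0],
    [0,0,0.004,0],
  ],
)

```text
clock: 18.45
tool_pos: [0.4741, -0.3639, 0.0466]
tcp_rot: [[-0.98, -0.201, 0.0], [-0.201, 0.98, -0.0], [-0.0, -0.0, -1.0]]
contact_force: [-0.2, 0.6, 2.1]
gripper_width: 0.0508
grip_force: 11.6
```

Emit:
jog_arm(
  steps=[
    [0,0,0.0005,0],
    [0,0,0.001,0],
    [0,0,0.0015,0],
    [0,0,0.002,0],
    [0,0,0.0025,0],
    [0,0,0.003,0],
    [0,0,0.0035,0],
    [0,0,0.004,0],
    [0,0,0.004,0],
    [0,0,0.004,0],
  ],
)

```text
clock: 19.45
tool_pos: [0.4741, -0.3638, 0.0426]
tcp_rot: [[-0.98, -0.201, 0.0], [-0.201, 0.98, -0.0], [-0.0, -0.0, -1.0]]
contact_force: [-0.2, -0.5, 4.2]
gripper_width: 0.0509
grip_force: 11.7
```

Emit:
jog_arm(
  steps=[
    [0,0,0.0005,0],
    [0,0,0.001,0],
    [0,0,0.0015,0],
    [0,0,0.002,0],
    [0,0,0.0025,0],
    [0,0,0.003,0],
    [0,0,0.003,0],
    [0,0,0.003,0],
    [0,0,0.003,0],
    [0,0,0.003,0],
  ],
)

```text
clock: 20.45
tool_pos: [0.4742, -0.3639, 0.0396]
tcp_rot: [[-0.98, -0.201, 0.0], [-0.201, 0.98, -0.0], [-0.0, -0.0, -1.0]]
contact_force: [-1.3, 0.4, 5.5]
gripper_width: 0.0508
grip_force: 11.7
```

Emit:
jog_arm(
  steps=[
    [0,0,0.0003,0],
    [0,0,0.0006,0],
    [0,0,0.0009,0],
    [0,0,0.0012,0],
    [0,0,0.0015,0],
    [0,0,0.0015,0],
    [0,0,0.0015,0],
    [0,0,0.0015,0],
    [0,0,0.0015,0],
    [0,0,0.0015,0],
  ],
)

```text
clock: 21.45
tool_pos: [0.4742, -0.3639, 0.0382]
tcp_rot: [[-0.98, -0.201, 0.0], [-0.201, 0.98, -0.0], [-0.0, -0.0, -1.0]]
contact_force: [-1.6, 1.2, 6.7]
gripper_width: 0.0509
grip_force: 11.7
```

Emit:
jog_arm(
  steps=[
    [0,0,0.0003,0],
    [0,0,0.0006,0],
    [0,0,0.0009,0],
    [0,0,0.001,0],
    [0,0,0.001,0],
    [0,0,0.001,0],
    [0,0,0.001,0],
    [0,0,0.001,0],
    [0,0,0.001,0],
    [0,0,0.001,0],
  ],
)

```text
clock: 22.45
tool_pos: [0.4743, -0.3641, 0.0378]
tcp_rot: [[-0.98, -0.201, 0.001], [-0.201, 0.98, -0.001], [-0.0, -0.001, -1.0]]
contact_force: [-1.9, 0.0, 9.7]
gripper_width: 0.0506
grip_force: 11.7
```

Emit:
jog_arm(
  steps=[
    [0,0,0.0003,0],
    [0,0,0.0006,0],
    [0,0,0.0008,0],
    [0,0,0.0008,0],
    [0,0,0.0008,0],
    [0,0,0.0008,0],
    [0,0,0.0008,0],
    [0,0,0.0008,0],
    [0,0,0.0008,0],
    [0,0,0.0008,0],
  ],
)

```text
clock: 23.45
tool_pos: [0.4743, -0.3644, 0.0376]
tcp_rot: [[-0.98, -0.201, 0.001], [-0.201, 0.98, -0.002], [-0.001, -0.002, -1.0]]
contact_force: [-3.4, 1.3, 15.0]
gripper_width: 0.0504
grip_force: 11.8
```

```bash
python3 - <<'E'
from h import *
s=status.read_state();print(s['clock'],s['tool_pos'],s['contact_force'].round(2),s['torque'].round(2))
tz=s['tool_pos']
th=np.radians(11.6);R=np.array([[np.cos(th),np.sin(th)],[-np.sin(th),np.cos(th)]])
s,W=cam("side"); h=cv2.cvtColor(s["color"],cv2.COLOR_RGB2HSV)
m=(h[...,0]<22)&(h[...,1]>150)&(np.linalg.norm(W[...,:2]-tz[:2],axis=-1)<.08)&(W[...,2]>.03)&(W[...,2]<.06)
P=W[m]; A=np.c_[(P[:,:2]-tz[:2])@R.T,np.ones(len(P))]
print(len(P),cv2.minAreaRect(P[:,:2].astype(np.float32)),np.median(P[:,2]),np.linalg.lstsq(A,P[:,2],rcond=None)[0].round(4))
E
```

```text
23.45 [ 0.47430741 -0.36438825  0.03764926] [-3.43  1.31 14.96] [ 0.16  0.57 -0.07]
677 ((0.47357377409935, -0.36311036348342896), (0.11141779273748398, 0.07781986147165298), 11.742888450622559) 0.04059494043192492 [ 0.0009 -0.004   0.0406]
```

Emit:
jog_arm(
  steps=[
    [0,0,0.0003,0],
    [0,0,0.0005,0],
    [0,0,0.0005,0],
    [0,0,0.0005,0],
    [0,0,0.0005,0],
    [0,0,0.0005,0],
    [0,0,0.0005,0],
    [0,0,0.0005,0],
    [0,0,0.0005,0],
    [0,0,0.0005,0],
  ],
  hand=0.2,
)

```text
clock: 24.5
tool_pos: [0.4741, -0.3638, 0.0357]
tcp_rot: [[-0.98, -0.201, -0.0], [-0.201, 0.98, -0.0], [0.0, -0.0, -1.0]]
contact_force: [0.1, -0.5, -0.4]
gripper_width: 0.0686
grip_force: 0.0
```

Emit:
jog_arm(
  steps=[
    [0,0,0,0],
    [0,0,0,0],
    [0,0,0,0],
    [0,0,-0.01,0],
    [0,0,-0.02,0],
    [0,0,-0.035,0],
    [0,0,-0.05,0],
    [0,0,-0.07,0],
    [0,0,-0.09,0],
    [0,0,-0.11,0],
  ],
  hand=0.1,
)

```text
clock: 25.5
tool_pos: [0.4742, -0.3638, 0.1477]
tcp_rot: [[-0.98, -0.201, 0.001], [-0.201, 0.98, -0.001], [-0.001, -0.001, -1.0]]
contact_force: [-0.5, -0.2, 0.5]
gripper_width: 0.0769
grip_force: 0.0
```

```bash
python3 - <<'E'
from h import *
s=status.read_state();print(s['clock'],s['tool_pos'],s['contact_force'].round(2),s['gripper_width'])
c=np.array([.474,-.3637])
th=np.radians(11.6);R=np.array([[np.cos(th),np.sin(th)],[-np.sin(th),np.cos(th)]])
s,W=cam("side"); h=cv2.cvtColor(s["color"],cv2.COLOR_RGB2HSV)
L=(W[...,:2]-c)@R.T
m=(h[...,0]<22)&(h[...,1]>150)&(np.linalg.norm(L,axis=-1)<.08)&(W[...,2]>.03)&(W[...,2]<.06)
P=W[m]; print(len(P),np.median(P[:,2]),np.linalg.lstsq(np.c_[L[m],np.ones(len(P))],P[:,2],rcond=None)[0].round(4))
cv2.imwrite("pics/s6.png",cv2.resize(s["color"][130:240,190:350,::-1],(800,550),interpolation=cv2.INTER_CUBIC))
for n in("side","top"):
    if n=="top": s,W=cam("top"); L=(W[...,:2]-c)@R.T
    m=(W[...,2]>.054)&(W[...,2]<.075)&(abs(L[...,0])<.02)&(abs(L[...,1])<.05)
    for g in(1,-1):
        q=L[m&(L[...,1]*g>0)]
        if len(q): print(n,g,len(q),np.percentile(q[:,1],[5,50,95]).round(4))
E
```

```text
25.5 [ 0.47415533 -0.3638389   0.14771924] [-0.49 -0.2   0.52] 0.07690027276111874
698 0.04173827914226964 [-0.0002 -0.0053  0.0418]
side 1 67 [0.0284 0.0311 0.0332]
side -1 62 [-0.0293 -0.0265 -0.0241]
top 1 14 [0.0259 0.0286 0.031 ]
```

View pics/s6.png

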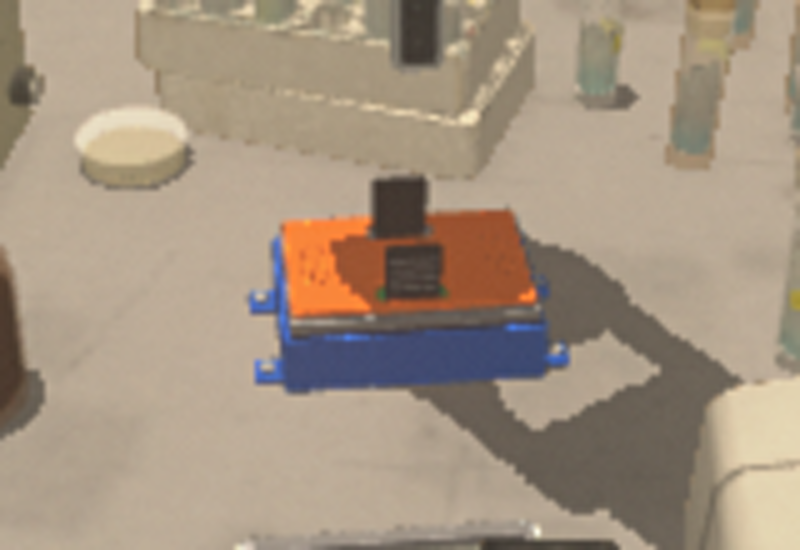

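The picture shows the cover flat on the blue recorder at (410,270), with both tabs standing (at (400,205) and (413,272)) and nothing disturbed. The cover rose 1.1 mm on release and both outer tab faces are back at ±31 mm, so it is latched.

```bash
python3 -c "
from workcell import ticket
print(ticket.finish_job())"
```

```text
the job is handed in; nothing more can be done
None
```

The orange cover is now on the blue recorder, pressed fully down with both tabs sprung out and latched, and the job was handed in at about 25.6 s with the gripper clear and the nearby vials and bottle untouched.

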